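Stack the L-shaped spacer plates criss-cross on the mould bench

TASK

Pile up the L-shaped spacer plates on the bare aluminium one that lies on the plywood board: lay the large blue L flat on it, turned half a turn the other way, so that its elbow is over the open corner and its leg ends rest on the leg ends below, then lay the large red L flat on top, turned the same way as the aluminium one. Line the outer edges up into one tidy square pile, without shoving the aluminium plate away, and leave the small yellow L where it lies.

Things in the scene. Friction and masses are not known exactly. Their poses are not given: they have to be found in the camera images.
- base_elbow (a point): Bare aluminium (light silvery) L plate, 100 x 100 mm outline, legs 45 mm wide, 20 mm thick, loose and flat on a fixed plywood board (130 x 130 mm, top 15 mm above the bench). Point: centre of its elbow (the 45 mm square where the legs meet), half-way up, 22.5 mm in from both outer edges. x points along one leg, y along the other, z up; each leg's end square is centred 55 mm from the point.
- blue_elbow (a point): Blue L plate, 100 x 100 mm outline, legs 45 mm wide, 20 mm thick, about 0.4 kg, flat on the bench. Point and axes as on the aluminium plate; grip across a leg 50 mm from the point. In the pile: 55 mm along x, 55 mm along y and 20 mm up from the aluminium plate's point, x and y reversed to that plate's. (A straight blue bar nearby is not wanted.)
- red_elbow (a point): Red L plate, 100 x 100 mm outline, legs 45 mm wide, 20 mm thick, about 0.4 kg, flat on the bench. Point and axes as on the aluminium plate; grip across a leg 50 mm from the point. In the pile: 40 mm straight above the aluminium plate's point, axes the same way as that plate's.
- yellow_elbow (a point): Bystander: small yellow L plate flat on the bench, outline 75 x 75 mm, legs 30 mm wide, 12 mm thick. Point: centre of its elbow square, half-way up; x and y along its legs.
Mind the look-alikes: they are no part of the job. What is meant by the part that bears blue_elbow is not orange or purple, and is the larger of those in its own colour.

How it is judged:
By the outcome, as a careful person would: the job done as asked, in the order asked, and still so for the second after the job is handed in, with the robot touching nothing.
It also fails if it takes over 64 s, if anything falls off the work surface, if the arm or the gripper's body presses on something with over 40 N, if the wrist force passes 120 N, or if a joint passes its speed limit or range.

ROBOT

A 7-joint arm with a two-finger parallel gripper is mounted at the origin on the work surface. World frame = base frame: x ahead of the robot, y to its left, z up, the work surface at z = 0. Lengths are in m, angles in rad, forces in N, time in s.
With the tool pointing down it reaches from about 0.425 to 1.025 m from the base axis. Payload 9.4 kg.
Tool frame: the origin (TCP) lies at the very end of the fingers, on their centre line; the grasp point (between the pads) lies 19 mm behind it; z points along the fingers, y is the direction in which the jaws open and shut (so a half turn about z gives the same grasp; the last joint's range is limited). The gripper opens to 85 mm and grips with 20 to 120 N. Pads are 22 mm wide; open, the fingers measure 114 mm over their backs; the gripper's body (76 mm by 85 mm) begins 54 mm behind the grasp point. The pads swing forward as they close: fully open they stand 13 mm farther back than shut.
Start: joints at [1.091, 0.599, -0.003, 1.599, 0.002, 0.943, -0.08], TCP at [0.284, -0.667, 0.231] pointing down, gripper open.
Joint ranges: [-2.57, 2.57], [-0.35, 1.97], [-1.29, 1.29], [0.11, 2.56], [-1.05, 4.19], [0.11, 1.86], [-2.63, 2.63]. Speed limits (rad/s): [2.22, 2.22, 3.01, 3.01, 3.14, 3.14, 3.14].

INTERFACE

Orientations are given as a 3x3 rotation matrix whose columns are the frame's x, y, z axes.
In Python, from plant import status, viewer, ticket gives the robot as it stands. The module is installed in compiled form; this text tells all that it offers.
- The arm moves only by the tool play_rows, never from a script. Its argument "increments" is a list of rows, each an object of numbers: "x", "y", "z": the shift along the tool's x, y, z in m; "ax", "ay", "az": the turn, a rotation vector about the tool's x, y, z in rad; "claw": the gripper's target within -1 to 1 (fully open at 1, half-way at 0, shut at -1). In form: [{"x": .., "y": .., "z": .., "ax": .., "ay": .., "az": .., "claw": ..}, ...]. A call has 1 to 12 rows; each row is the pose to reach, as a shift and turn from the pose measured when the call began, along the tool's axes at that moment; what a row does not reach only later rows make up. A row lasts 1/8 s, in which the tool goes at most 62.5 mm and 10.7 degrees, less where a joint would pass 70% of its speed; a pose out of reach is approached as far as the arm can. A call with a gripper value outside its range is refused whole. The fingers move at their own pace and stop on an object; the grip force is fixed at half the most. Time passes only in rows, so rows that repeat a pose let the fingers close. It gives the time, the measured TCP pose, the force and the opening at its end, in the units of the state.
- status.sense(): the state, without advancing time (a new reading comes with each control period).
- viewer.camera(name): name is "scene" or "side" or "wrist"; returns the picture (400x640x3 uint8, red, green, blue); there is no depth.
- viewer.camera_params(name): a dict with "camera_matrix" (3x3 intrinsics, pixels), "camera_from_world" (4x4, takes a point from world to camera coordinates). Camera axes: x right, y down, z forward; pixel columns grow to the right and rows downward; lengths in m; the calibration is good to about 2 mm. A picture is of the moment at which its call begins: read the wrist's pose just before it. camera_params takes no time and is no camera call; for the wrist camera it gives the pose at the moment of the call.
- ticket.close_job(): hands the job in, once; it reports no verdict.
The state is a dict: "t": time; "qpos": joint angles; "joint_velocities": joint speeds; "tau": joint torques, N m; "position": TCP position; "tcp_rot": TCP orientation; "wrist_force": force on the tool from outside, world axes, zero at the start; "moment": the same for the moment, N m; "width": opening from 0.0 (shut) to 1.0 (fully open).
Only numpy, scipy, OpenCV 4.12 (cv2) and the standard library are available. Lean on these libraries where they do the work, as an engineer would, in place of code of your own. Each camera call takes 0.05 s, during which the arm holds its last target.

## Working session

There is one attempt and no reset: what is moved stays moved. The work goes in short steps, Python scripts to look and compute and a tool call to move; the robot and the scene stay as the last step left them, time stands still between calls to the robot, and variables do not carry over. Pictures are saved under pics/ and viewed, and the job is handed in when it is done.

Besides the shell and the picture viewer there is one more tool, called after "Emit:" as name(argument=value, ...), one argument or row to a line, values as JSON. play_rows: Moves the arm, as the interface text tells. Its arguments: {"type":"object","properties":{"increments":{"type":"array","items":{"type":"object","properties":{"x":{"type":"number"},"y":{"type":"number"},"z":{"type":"number"},"ax":{"type":"number"},"ay":{"type":"number"},"az":{"type":"number"},"claw":{"type":"number"}}}}},"required":["increments"]}

```bash
mkdir -p pics
python3 - <<'E'
from plant import status, viewer
import cv2, numpy as np
print(status.sense())
for n in ["scene","side","wrist"]:
    im=viewer.camera(n); cv2.imwrite(f"pics/{n}0.png",im[:,:,::-1])
    p=viewer.camera_params(n); print(n,np.round(p["camera_matrix"],1).tolist(),np.round(p["camera_from_world"],3).tolist())
E
```

```text
{'t': 0.0, 'qpos': array([ 1.09129878,  0.60013654, -0.00257484,  1.60013356,  0.00179071,
        0.94286371, -0.07979806]), 'joint_velocities': array([ 5.59843479e-04,  4.96506118e-04, -1.82055960e-03,  1.78286005e-05,
        1.04666848e-03,  1.67936834e-03,  9.49340000e-04]), 'tau': array([-1.00917798e-03, -7.76454949e+01,  1.56447183e+00, -2.58018619e+01,
        1.23686480e-02,  9.02797154e-03, -8.22701907e-06]), 'position': array([ 0.28401913, -0.66654737,  0.23040692]), 'tcp_rot': array([[ 9.19936150e-01,  3.92067569e-01, -7.08354488e-04],
       [ 3.92068192e-01, -9.19935143e-01,  1.36611953e-03],
       [-1.16029024e-04, -1.53446601e-03, -9.99998816e-01]]), 'wrist_force': array([-1.04141629, -0.02598301,  0.04304748]), 'moment': array([ 0.0267054 , -0.00151519, -0.00885468]), 'width': 0.9987797699776129}
scene [[515.2, 0.0, 325.2], [0.0, 515.2, 198.9], [0.0, 0.0, 1.0]] [[-0.338, 0.941, 0.003, 0.191], [0.748, 0.271, -0.606, -0.396], [-0.571, -0.202, -0.795, 1.543], [0.0, 0.0, 0.0, 1.0]]
side [[401.9, 0.0, 316.2], [0.0, 401.9, 201.8], [0.0, 0.0, 1.0]] [[0.997, -0.074, -0.004, -0.556], [-0.055, -0.692, -0.719, 0.05], [0.05, 0.718, -0.695, 0.993], [0.0, 0.0, 0.0, 1.0]]
wrist [[310.3, 0.0, 319.4], [0.0, 310.3, 199.1], [0.0, 0.0, 1.0]] [[0.392, -0.92, -0.001, -0.724], [-0.877, -0.374, 0.301, -0.039], [-0.277, -0.117, -0.954, 0.379], [0.0, 0.0, 0.0, 1.0]]
```

View pics/scene0.png

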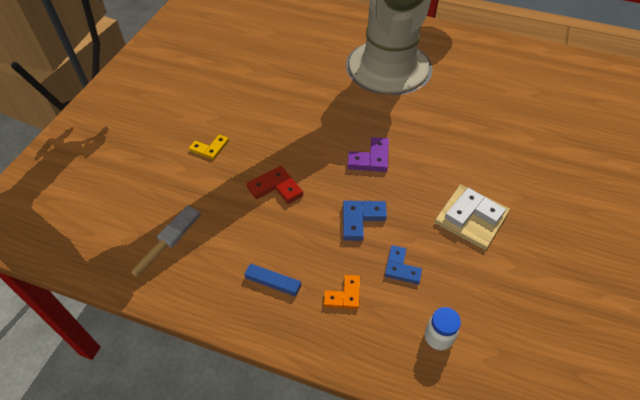

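View pics/side0.png

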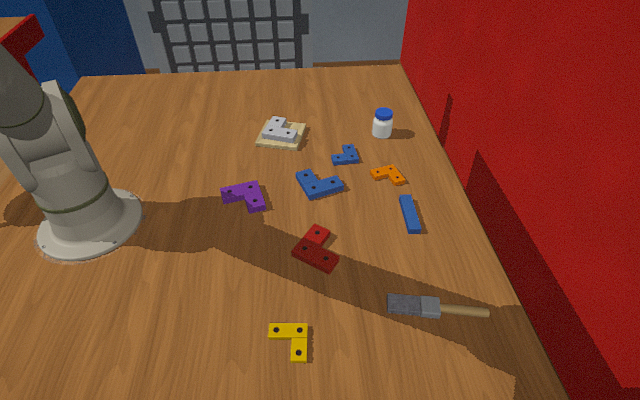

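View pics/wrist0.png

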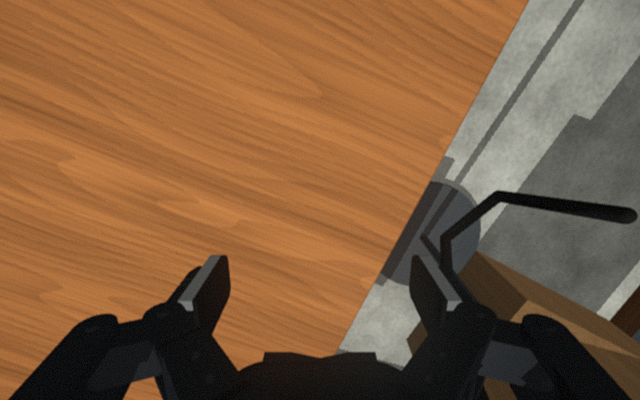

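Run:
```python
import cv2, numpy as np
im=cv2.imread("pics/scene0.png")
c=[im[y:y+80,x:x+100] for x,y in((425,170),(315,180),(230,150))]
cv2.imwrite("pics/crop0.png",cv2.resize(np.vstack([np.hstack(c[:2]),np.hstack([c[2],c[2]*0])]),None,fx=4,fy=3.75,interpolation=cv2.INTER_CUBIC))
```

```text
(no output)
```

View pics/crop0.png

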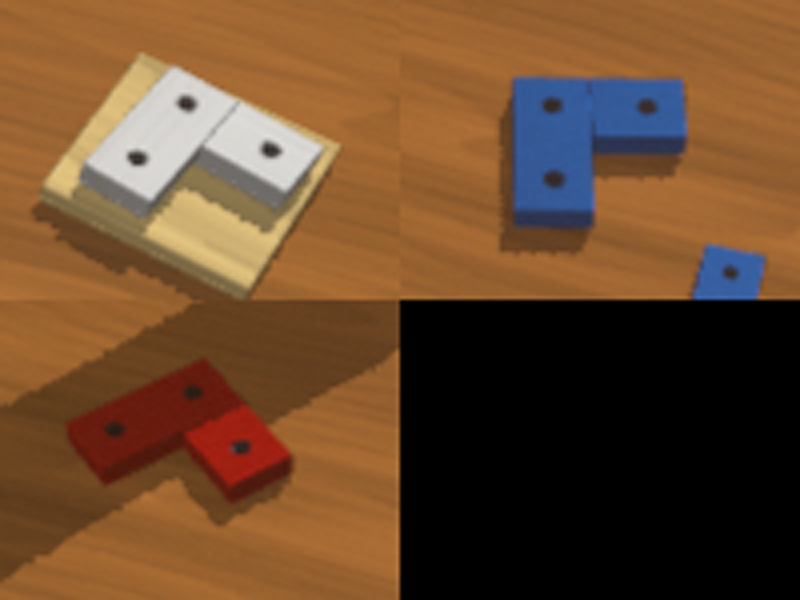

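```bash
cat > h.py <<'E'
import cv2, numpy as np
from plant import status, viewer
def dot(im,uv,r=4,gray=None):
    """sub-pixel centroid of dark dot near uv"""
    g=cv2.cvtColor(im,cv2.COLOR_BGR2GRAY).astype(float) if gray is None else gray
    u,v=map(float,uv)
    for _ in range(6):
        y,x=np.mgrid[int(round(v))-r:int(round(v))+r+1,int(round(u))-r:int(round(u))+r+1]
        p=g[y,x]; ref=np.median(p); w=np.clip(ref*0.8-p,0,None)
        if w.sum()==0: return np.array([u,v]),0
        u,v=(w*x).sum()/w.sum(),(w*y).sum()/w.sum()
    return np.array([u,v]),w.sum()
def ray(P,uv,z):
    K=np.array(P["camera_matrix"]);T=np.array(P["camera_from_world"])
    d=T[:3,:3].T@np.linalg.solve(K,[uv[0],uv[1],1]); o=-T[:3,:3].T@T[:3,3]
    return o+d*(z-o[2])/d[2]
def proj(P,X):
    K=np.array(P["camera_matrix"]);T=np.array(P["camera_from_world"])
    c=K@(T[:3,:3]@np.asarray(X)+T[:3,3]); return c[:2]/c[2]
def lfit(pts):
    """pts: 3 dot xy (elbow, a, b): best fit with 55mm legs. returns elbow xy, x-leg yaw (x,y right-handed)"""
    e,a,b=[np.array(p[:2]) for p in pts]
    if np.cross(a-e,b-e)<0: a,b=b,a
    M=np.array([[0,0],[.055,0],[0,.055]]); Q=np.array([e,a,b])
    A=M-M.mean(0);B=Q-Q.mean(0); th=np.arctan2((A[:,0]*B[:,1]-A[:,1]*B[:,0]).sum(),(A*B).sum())
    R=np.array([[np.cos(th),-np.sin(th)],[np.sin(th),np.cos(th)]]); t=Q.mean(0)-R@M.mean(0)
    return t,th,np.linalg.norm(Q-(M@R.T+t),axis=1)
E
cat > m.py <<'E'
import sys
from h import *
seeds={"alu":([(471.7,197.7),(459.3,212),(492.5,209.8)],.035),"blue":([(353,208),(376.7,208.5),(353.5,227.6)],.02),"red":([(278,174.5),(258.7,184.5),(290.2,189.2)],.02)}
ims={n:cv2.imread(f"pics/{n}0.png") for n in("scene","side")}
P={n:viewer.camera_params(n) for n in ims}
for k,(s,z) in seeds.items():
    sc=[dot(ims["scene"],p) for p in s]
    w=[ray(P["scene"],q[0],z) for q in sc]
    sd=[dot(ims["side"],proj(P["side"],x)) for x in w]
    w2=[ray(P["side"],q[0],z) for q in sd]
    for nm,ww,dd in(("scene",w,sc),("side",w2,sd)):
        t,th,r=lfit(ww); print(k,nm,np.round(t,4),round(th,4),"res mm",np.round(r*1e3,1),"legs",[round(np.linalg.norm(ww[i]-ww[0])*1e3,1) for i in(1,2)],[np.round(d[0],1).tolist()+[int(d[1])] for d in dd])
E
python3 m.py 2>&1 | grep -v Warn
```

```text
alu scene [0.4384 0.3159] -0.3589 res mm [0.1 0.2 0.1] legs [np.float64(54.9), np.float64(55.0)] [[471.2, 197.2, 1227], [458.9, 211.7, 1323], [492.2, 209.6, 1343]]
alu side [0.442  0.3227] -0.3758 res mm [ 7.1  5.6 12.6] legs [np.float64(55.2), np.float64(73.6)] [[270.4, 129.7, 486], [287.7, 132.4, 445], [276.9, 116.8, 572]]
blue scene [0.5509 0.0624] 0.3307 res mm [0.3 0.1 0.2] legs [np.float64(55.5), np.float64(55.3)] [[352.5, 207.7, 220], [376.3, 208.1, 194], [353.0, 227.4, 256]]
blue side [0.5543 0.0629] 0.333 res mm [0.2 0.2 0.2] legs [np.float64(55.1), np.float64(55.0)] [[313.2, 187.1, 239], [305.4, 174.6, 225], [332.2, 181.4, 254]]
red scene [ 0.5165 -0.1409] -0.6226 res mm [0.4 0.1 0.4] legs [np.float64(55.2), np.float64(55.7)] [[277.8, 174.2, 35], [258.3, 184.3, 50], [289.9, 189.0, 107]]
red side [ 0.5198 -0.1403] -0.6196 res mm [0.1 0.3 0.3] legs [np.float64(55.1), np.float64(55.1)] [[304.3, 248.0, 117], [325.4, 258.1, 132], [316.8, 232.2, 204]]
```

```bash
cat > go.py <<'E'
import sys
from h import *
from scipy.spatial.transform import Rotation as Ro
def go(pos,jaw,show=True):
    """pos world TCP, jaw = azimuth of tool y; tool z down"""
    s=status.sense(); R=np.array(s["tcp_rot"]); p=np.array(s["position"])
    y=np.array([np.cos(jaw),np.sin(jaw),0]); z=np.array([0,0,-1.]); x=np.cross(y,z)
    G=np.column_stack([x,y,z]); d=R.T@(np.array(pos)-p); rv=Ro.from_matrix(R.T@G).as_rotvec()
    print("t",round(s["t"],2),"p",np.round(p,4),"jawaz",round(np.arctan2(R[1,1],R[0,1]),4),"d",np.round(d,4),"rv",np.round(rv,4),"q",np.round(s["qpos"],2),"F",np.round(s["wrist_force"],1),"w",round(s["width"],3))
E
cat > m2.py <<'E'
from h import *
s=[(471.2,197.2),(458.9,211.7),(492.2,209.6)]
im=cv2.imread("pics/side0.png");P=viewer.camera_params("scene");Q=viewer.camera_params("side")
q=[]
for u in s:
    x=ray(P,u,.035); uv=proj(Q,x+[.0033,0,0]); d=dot(im,uv,2); print(np.round(uv,1),d); q.append(ray(Q,d[0],.035))
print(lfit(q))
E
python3 m2.py 2>&1 | grep -v -i -e warn -e np.cross
python3 -c "
from go import *
go([0.601,0.079,0.25],-1.239)
P=viewer.camera_params('wrist');T=np.array(P['camera_from_world']);s=status.sense()
print('cam in tool',s['tcp_rot'].T@(-T[:3,:3].T@T[:3,3]-s['position']), 'dir',s['tcp_rot'].T@T[2,:3])"
```

```text
[270.4 129.7] (array([270.3840147 , 129.67110703]), np.float64(435.4000000000001))
[287.4 132.5] (array([287.67371601, 132.44360524]), np.float64(397.19999999999993))
[276.7 120.1] (array([276.83877415, 119.91205863]), np.float64(300.20000000000005))
(array([0.44209832, 0.31629669]), np.float64(-0.35893483475488186), array([0.00051882, 0.00016403, 0.00057479]))
t 0.15 p [ 0.284  -0.6667  0.2306] jawaz -1.168 d [ 0.5839 -0.5617 -0.0188] rv [-0.0012  0.0002  0.071 ] q [ 1.09  0.6  -0.    1.6   0.    0.94 -0.08] F [ 0.4  0.9 -0.1] w 0.998
cam in tool [ 0.07614477 -0.00043831 -0.14221568] dir [-3.00654207e-01 -2.90300307e-04  9.53733172e-01]
```

Emit:
play_rows(
  increments=[
    {"x":0.049,"y":-0.047,"z":-0.002,"az":0.006,"claw":1},
    {"x":0.097,"y":-0.094,"z":-0.003,"az":0.012,"claw":1},
    {"x":0.146,"y":-0.14,"z":-0.005,"az":0.018,"claw":1},
    {"x":0.195,"y":-0.187,"z":-0.006,"az":0.024,"claw":1},
    {"x":0.243,"y":-0.234,"z":-0.008,"az":0.03,"claw":1},
    {"x":0.292,"y":-0.281,"z":-0.009,"az":0.036,"claw":1},
    {"x":0.341,"y":-0.328,"z":-0.011,"az":0.042,"claw":1},
    {"x":0.389,"y":-0.374,"z":-0.013,"az":0.047,"claw":1},
    {"x":0.438,"y":-0.421,"z":-0.014,"az":0.053,"claw":1},
    {"x":0.487,"y":-0.468,"z":-0.016,"az":0.06,"claw":1},
    {"x":0.535,"y":-0.515,"z":-0.017,"az":0.065,"claw":1},
    {"x":0.584,"y":-0.562,"z":-0.019,"az":0.071,"claw":1},
  ],
)

```text
invalid input
```

```bash
python3 -c "
from go import *
go([0.600,0.079,0.2],-1.239)
P=viewer.camera_params('wrist')
im=viewer.camera('wrist')[:,:,::-1].copy(); cv2.imwrite('pics/w1.png',im)
go([0.600,0.079,0.2],-1.239)
e=np.array([.5526,.0627]);x=np.array([np.cos(.332),np.sin(.332)]);y=np.array([-x[1],x[0]])
for q in(e,e+.055*x,e+.055*y): print(proj(P,[*q,.02]))
"
```

```text
t 0.15 p [ 0.284  -0.6667  0.2306] jawaz -1.168 d [ 0.583  -0.5621  0.0312] rv [-0.0012  0.0002  0.071 ] q [ 1.09  0.6  -0.    1.6   0.    0.94 -0.08] F [ 0.4  0.9 -0.1] w 0.998
t 0.2 p [ 0.2841 -0.6667  0.2307] jawaz -1.168 d [ 0.583  -0.5622  0.0312] rv [-0.001   0.0002  0.071 ] q [ 1.09  0.6  -0.    1.6   0.    0.94 -0.08] F [-0.1  1.5 -0.1] w 1.0
[-558.03036225 -641.97096881]
[-630.47060123 -806.2162664 ]
[-648.48906794 -652.37318342]
```

View pics/w1.png

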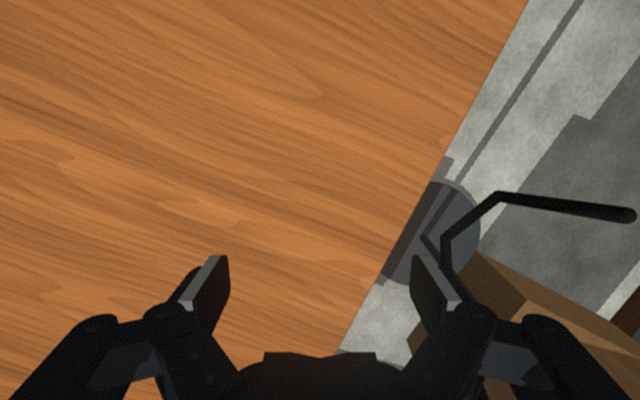

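The move was refused as invalid, so the arm is still at the start with nothing in view but bench. I'll retry with all seven fields in each row.

Emit:
play_rows(
  increments=[
    {"x":0.049,"y":-0.047,"z":-0.002,"ax":0,"ay":0,"az":0.006,"claw":1},
    {"x":0.146,"y":-0.14,"z":-0.005,"ax":0,"ay":0,"az":0.018,"claw":1},
    {"x":0.195,"y":-0.187,"z":-0.006,"ax":0,"ay":0,"az":0.024,"claw":1},
    {"x":0.243,"y":-0.234,"z":-0.008,"ax":0,"ay":0,"az":0.03,"claw":1},
    {"x":0.292,"y":-0.281,"z":-0.009,"ax":0,"ay":0,"az":0.036,"claw":1},
    {"x":0.341,"y":-0.328,"z":-0.011,"ax":0,"ay":0,"az":0.042,"claw":1},
    {"x":0.389,"y":-0.374,"z":-0.013,"ax":0,"ay":0,"az":0.047,"claw":1},
    {"x":0.438,"y":-0.421,"z":-0.014,"ax":0,"ay":0,"az":0.053,"claw":1},
    {"x":0.487,"y":-0.468,"z":-0.016,"ax":0,"ay":0,"az":0.06,"claw":1},
    {"x":0.535,"y":-0.515,"z":-0.017,"ax":0,"ay":0,"az":0.065,"claw":1},
    {"x":0.584,"y":-0.562,"z":-0.019,"ax":0,"ay":0,"az":0.071,"claw":1},
    {"x":0.584,"y":-0.562,"z":-0.019,"ax":0,"ay":0,"az":0.071,"claw":1},
  ],
)

```text
t: 1.7
position: [0.5778, 0.025, 0.2489]
tcp_rot: [[0.946, 0.326, -0.0], [0.326, -0.946, 0.001], [0.0, -0.001, -1.0]]
wrist_force: [0.7, -0.7, 1.1]
width: 1.001
```

```bash
cat > lw.py <<'E'
from go import *
def look(name,e,th,z,cam='wrist'):
    P=viewer.camera_params(cam); im=viewer.camera(cam)[:,:,::-1].copy(); cv2.imwrite(f'pics/{name}.png',im)
    x=np.array([np.cos(th),np.sin(th)]);y=np.array([-x[1],x[0]]); q=[]
    for a in(e,e+.055*x,e+.055*y):
        u=proj(P,[*a,z]); d=dot(im,u,8 if cam=='wrist' else 3); print(np.round(u,1),np.round(d[0],1),int(d[1])); q.append(ray(P,d[0],z))
    t,h,r=lfit(q); print(name,np.round(t,4),round(h,4),np.round(r*1e3,1))
E
python3 -W ignore -c "
from lw import *
go([0.600,0.079,0.2],-1.239)
look('w2',np.array([.5526,.0627]),.332,.02)
"
```

```text
t 1.7 p [0.5778 0.025  0.2489] jawaz -1.2392 d [ 0.0385 -0.0438  0.0489] rv [-0.0007 -0.0001 -0.0002] q [-0.09  0.4  -0.08  1.92  0.04  0.82 -1.42] F [ 0.7 -0.7  1.1] w 1.001
[284.2 176.3] [282.6 175.8] 2131
[282.6 130.5] [281.  129.9] 2222
[239.3 176.4] [237.7 175.8] 2016
w2 [0.5526 0.0647] 0.3309 [0. 0. 0.]
```

View pics/w2.png

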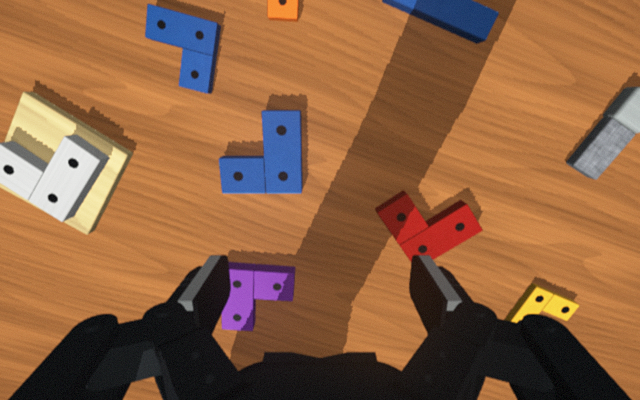

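```bash
python3 -W ignore -c "
from lw import *
look('w3',np.array([.5526,.0647]),.332,.02)
look('w3a',np.array([.5182,-.1406]),-.621,.02)
look('w3b',np.array([.4402,.3161]),-.359,.035)
go([0.600,0.080,0.1],-1.239)
"
```

```text
[290.5 181.2] [290.5 181.1] 2043
[289.6 135.8] [289.6 135.8] 2219
[245.9 180.7] [245.9 180.6] 1979
w3 [0.5527 0.0648] 0.3313 [0. 0. 0.]
[427.6 253.3] [415.8 264.1] 140
[465.1 231.4] [463.4 230.9] 1647
[406.6 221.5] [405.  220.8] 806
w3a [ 0.5115 -0.1351] -0.6726 [13.3  8.5  4.8]
[ 55.7 197.7] [ 54.1 196.9] 9221
[ 76.8 163.1] [ 74.8 162. ] 10454
[ 12.  168.9] [ 10.1 168.1] 10297
w3b [0.4407 0.3181] -0.354 [0.1 0.1 0.1]
t 1.9 p [0.5773 0.0247 0.2483] jawaz -1.2358 d [ 0.0398 -0.0446  0.1484] rv [-0.0012  0.0007  0.0032] q [-0.08  0.4  -0.08  1.92  0.04  0.82 -1.42] F [-0.5 -0.7  0.4] w 1.0
```

Emit:
play_rows(
  increments=[
    {"x":0.04,"y":-0.045,"z":0.03,"ax":0,"ay":0,"az":0.003,"claw":1},
    {"x":0.04,"y":-0.045,"z":0.08,"ax":0,"ay":0,"az":0.003,"claw":1},
    {"x":0.04,"y":-0.045,"z":0.13,"ax":0,"ay":0,"az":0.003,"claw":1},
    {"x":0.04,"y":-0.045,"z":0.18,"ax":0,"ay":0,"az":0.003,"claw":1},
    {"x":0.04,"y":-0.045,"z":0.21,"ax":0,"ay":0,"az":0.003,"claw":1},
    {"x":0.04,"y":-0.045,"z":0.22,"ax":0,"ay":0,"az":0.003,"claw":1},
    {"x":0.04,"y":-0.045,"z":0.22,"ax":0,"ay":0,"az":0.003,"claw":1},
    {"x":0.04,"y":-0.045,"z":0.22,"ax":0,"ay":0,"az":0.003,"claw":1},
  ],
)

```text
t: 2.9
position: [0.6009, 0.0801, 0.0298]
tcp_rot: [[0.946, 0.325, 0.001], [0.325, -0.946, 0.001], [0.001, -0.001, -1.0]]
wrist_force: [0.8, -1.0, -0.3]
width: 1.002
```

```bash
python3 -W ignore -c "
from lw import *
go([0.600,0.0806,0.0],-1.239)
look('w4',np.array([.5527,.0648]),.332,.02)
"
```

```text
t 2.9 p [0.6009 0.0801 0.0298] jawaz -1.2394 d [-0.0007 -0.0007  0.0298] rv [-0.0007 -0.0013 -0.0004] q [-0.19  0.73 -0.05  2.01  0.09  0.4  -1.55] F [ 0.8 -1.  -0.3] w 1.002
[318.3 326.4] [318.3 326.4] 0
[318.  241.2] [318.  241.2] 0
[225.  326.5] [209.9 318.7] 97
w4 [0.5516 0.0691] 0.2486 [4.4 0.3 4.2]
```

View pics/w4.png

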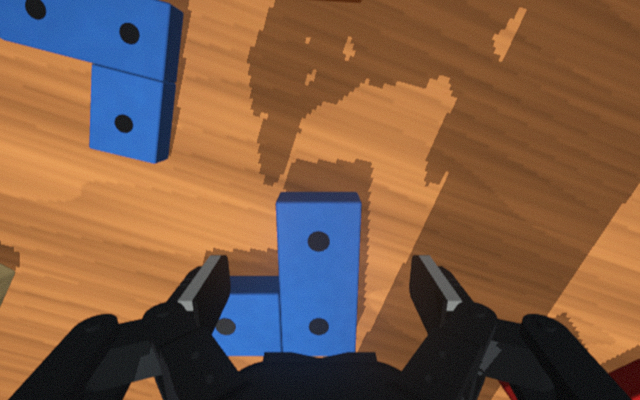

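Emit:
play_rows(
  increments=[
    {"x":-0.001,"y":0,"z":0.015,"ax":0,"ay":0,"az":0,"claw":1},
    {"x":-0.001,"y":0,"z":0.029,"ax":0,"ay":0,"az":0,"claw":1},
    {"x":-0.001,"y":0,"z":0.029,"ax":0,"ay":0,"az":0,"claw":1},
    {"x":-0.001,"y":0,"z":0.029,"ax":0,"ay":0,"az":0,"claw":0.2},
    {"x":-0.001,"y":0,"z":0.029,"ax":0,"ay":0,"az":0,"claw":-0.2},
    {"x":-0.001,"y":0,"z":0.029,"ax":0,"ay":0,"az":0,"claw":-0.6},
    {"x":-0.001,"y":0,"z":0.029,"ax":0,"ay":0,"az":0,"claw":-1},
    {"x":-0.001,"y":0,"z":0.029,"ax":0,"ay":0,"az":0,"claw":-1},
    {"x":-0.001,"y":0,"z":0.029,"ax":0,"ay":0,"az":0,"claw":-1},
    {"x":-0.001,"y":0,"z":0.029,"ax":0,"ay":0,"az":0,"claw":-1},
  ],
)

```text
t: 4.2
position: [0.6002, 0.0801, 0.0014]
tcp_rot: [[0.946, 0.325, 0.002], [0.325, -0.946, 0.001], [0.002, -0.001, -1.0]]
wrist_force: [-0.6, 0.6, 6.6]
width: 0.506
```

```bash
python3 -W ignore -c "
from lw import *
go([0.600,0.0806,0.1],-1.239)
look('w5',np.array([.5527,.0648]),.332,.02)
look('s5',np.array([.5509,.0624]),.332,.02,'scene')
look('d5',np.array([.5543,.0629]),.332,.02,'side')
"
```

```text
t 4.2 p [0.6002 0.0801 0.0014] jawaz -1.2393 d [ 0.0002 -0.0006 -0.0986] rv [-0.0007 -0.0023 -0.0003] q [-0.2   0.78 -0.05  2.02  0.09  0.34 -1.56] F [-0.6  0.6  6.6] w 0.506
[318.3 364.5] [314.9 367.1] 16
[318.1 267.1] [318.1 267.1] 0
[208.7 364.6] [223.3 369.3] 26
w5 [0.5529 0.0621] 0.3783 [4.4 0.7 4.4]
[352.6 207.8] [352.6 207.8] 0
[353.1 227.3] [352.7 227.2] 177
[376.2 208. ] [375.6 211.9] 0
s5 [0.5521 0.0641] 0.2239 [2.1 4.3 4.4]
[313.3 187. ] [313.2 187.1] 254
[332.3 181.5] [336.4 182.9] 20
[305.3 174.6] [305.5 174.5] 217
d5 [0.5566 0.0614] 0.2806 [2.9 7.3 4.5]
```

View pics/w5.png

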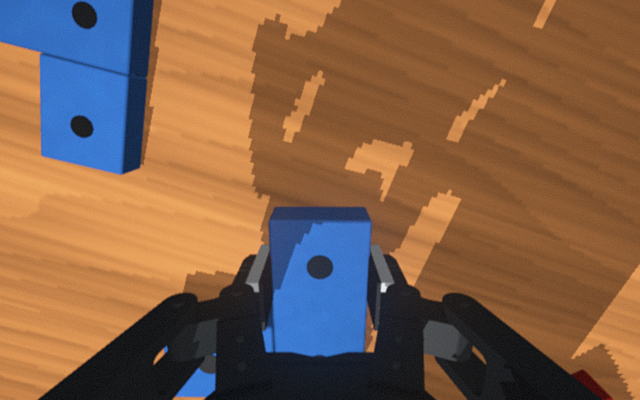

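View pics/d5.png

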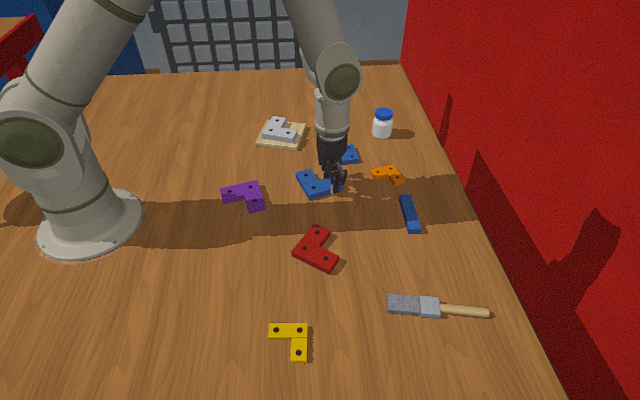

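Emit:
play_rows(
  increments=[
    {"x":0,"y":0,"z":-0.02,"ax":0,"ay":0,"az":0,"claw":-1},
    {"x":0,"y":0,"z":-0.06,"ax":0,"ay":0,"az":0,"claw":-1},
    {"x":0,"y":0,"z":-0.1,"ax":0,"ay":0,"az":0,"claw":-1},
    {"x":0,"y":-0.02,"z":-0.12,"ax":0,"ay":0,"az":-0.1,"claw":-1},
    {"x":-0.003,"y":-0.05,"z":-0.12,"ax":0,"ay":0,"az":-0.25,"claw":-1},
    {"x":-0.006,"y":-0.08,"z":-0.12,"ax":0,"ay":0,"az":-0.42,"claw":-1},
    {"x":-0.01,"y":-0.11,"z":-0.12,"ax":0,"ay":0,"az":-0.59,"claw":-1},
    {"x":-0.014,"y":-0.14,"z":-0.12,"ax":0,"ay":0,"az":-0.76,"claw":-1},
    {"x":-0.018,"y":-0.17,"z":-0.12,"ax":0,"ay":0,"az":-0.93,"claw":-1},
    {"x":-0.022,"y":-0.2,"z":-0.12,"ax":0,"ay":0,"az":-1.1,"claw":-1},
    {"x":-0.026,"y":-0.23,"z":-0.12,"ax":0,"ay":0,"az":-1.27,"claw":-1},
    {"x":-0.03,"y":-0.26,"z":-0.12,"ax":0,"ay":0,"az":-1.4,"claw":-1},
  ],
)

```text
t: 5.85
position: [0.4867, 0.3163, 0.1225]
tcp_rot: [[-0.164, 0.986, 0.003], [0.986, 0.164, 0.001], [0.0, 0.003, -1.0]]
wrist_force: [0.8, 0.1, -3.4]
width: 0.51
```

```bash
python3 -W ignore -c "
from lw import *
go([0.4642,0.3670,0.12],1.2128)
"
```

```text
t 5.85 p [0.4867 0.3163 0.1225] jawaz 0.1651 d [ 0.0537 -0.0138  0.0024] rv [ 0.0028  0.0012 -1.0477] q [-0.38  0.6  -0.43  2.01  0.43  0.61 -0.93] F [ 0.8  0.1 -3.4] w 0.51
```

Emit:
play_rows(
  increments=[
    {"x":0.01,"y":-0.003,"z":0.002,"ax":0,"ay":0,"az":-0.17,"claw":-1},
    {"x":0.02,"y":-0.006,"z":0.002,"ax":0,"ay":0,"az":-0.34,"claw":-1},
    {"x":0.03,"y":-0.009,"z":0.002,"ax":0.001,"ay":0,"az":-0.51,"claw":-1},
    {"x":0.04,"y":-0.012,"z":0.002,"ax":0.002,"ay":0,"az":-0.68,"claw":-1},
    {"x":0.05,"y":-0.014,"z":0.002,"ax":0.003,"ay":0.001,"az":-0.85,"claw":-1},
    {"x":0.054,"y":-0.014,"z":0.002,"ax":0.003,"ay":0.001,"az":-0.98,"claw":-1},
    {"x":0.054,"y":-0.014,"z":0.002,"ax":0.003,"ay":0.001,"az":-1.048,"claw":-1},
    {"x":0.054,"y":-0.014,"z":0.002,"ax":0.003,"ay":0.001,"az":-1.048,"claw":-1},
    {"x":0.054,"y":-0.014,"z":0.002,"ax":0.003,"ay":0.001,"az":-1.048,"claw":-1},
    {"x":0.054,"y":-0.014,"z":0.002,"ax":0.003,"ay":0.001,"az":-1.048,"claw":-1},
  ],
)

```text
t: 7.1
position: [0.4641, 0.3671, 0.1207]
tcp_rot: [[-0.936, 0.351, 0.0], [0.351, 0.936, -0.001], [-0.001, -0.0, -1.0]]
wrist_force: [-1.3, -0.5, -4.2]
width: 0.515
```

```bash
python3 -W ignore -c "
from lw import *
go([0.4642,0.3670,0.0364],1.2128)
z=status.sense()['position'][2]-.0014+.02; print(z)
for n,o in(('wrist',(0,.0008)),('scene',(-.0017,-.0013)),('side',(.0016,-.0009))): look('p1'+n,np.array([.5113,.3494])+o,2.7836,z,n)
"
```

```text
t 7.1 p [0.4641 0.3671 0.1207] jawaz 1.2121 d [-0.0001  0.      0.0843] rv [-0.0004  0.0006 -0.0007] q [-0.29  0.68 -0.72  1.97  0.66  0.74 -0.2 ] F [-1.3 -0.5 -4.2] w 0.515
0.1392525166665384
[321.3 367.4] [320.3 359. ] 55
[321.4 270.8] [326.9 269.9] 14
[212.1 367.5] [221.4 372.3] 54
p1wrist [0.5106 0.3537] 2.8348 [5.  2.6 2.5]
[492.2 196.4] [492.  195.6] 97
[505.  180.8] [504.7 180. ] 113
[469.1 183.1] [468.9 182.2] 95
p1scene [0.5075 0.3473] 2.781 [0.2 0.2 0.1]
[291.9  92.1] [291.1  92.3] 81
[274.2  89.5] [271.   88.8] 27
[285.7 101.4] [285.5 100.9] 160
p1side [0.5085 0.3517] 2.8151 [4.8 6.  2.5]
```

View pics/p1wrist.png

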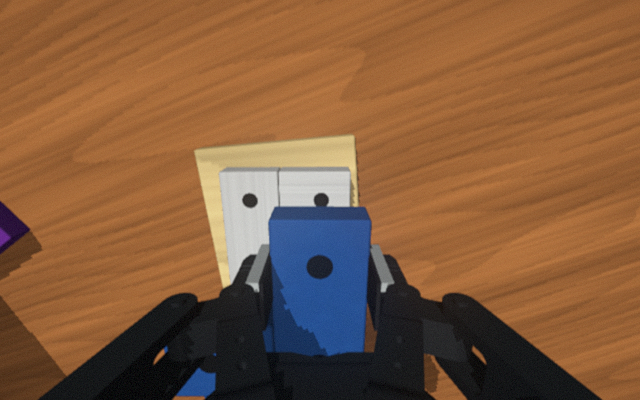

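View pics/p1scene.png

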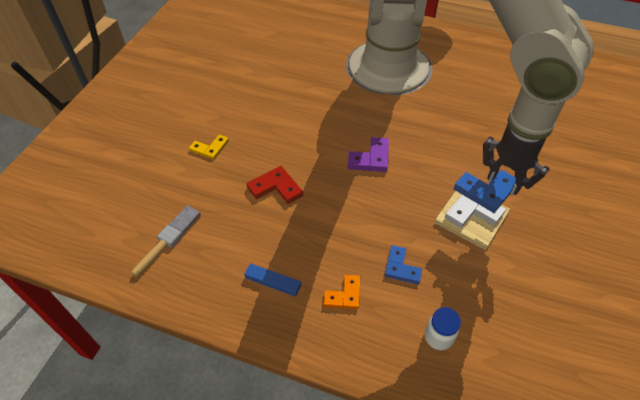

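View pics/p1side.png

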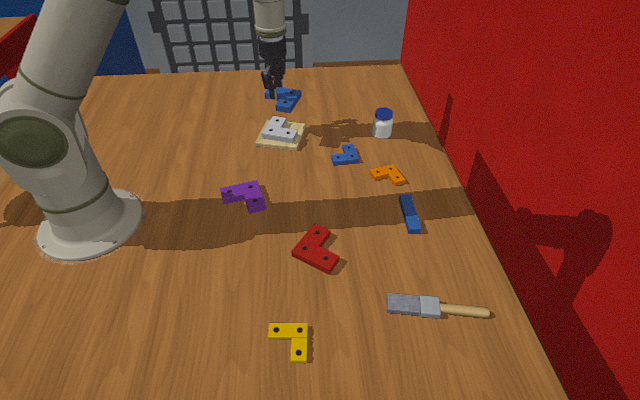

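```bash
python3 -W ignore -c "
from lw import *
P=viewer.camera_params('wrist')
im=cv2.imread('pics/p1wrist.png')
a=np.array([.4405,.3172]);y=np.array([.3504,.9366])
for uv,t in(((249,200),a),((321,200),a+.055*y)):
    d=dot(im,uv,8); print(d, ray(P,d[0],.035)[:2]-t)
i5=cv2.imread('pics/w5.png')
for i in(i5,im):
    for th in(35,45,55):
        m=(i[250:285,300:340].max(2)<th).astype(np.uint8); n,l,s,c=cv2.connectedComponentsWithStats(m); k=1+np.argmax(s[1:,4]); print(th,s[k,4],c[k]+[300,250])
"
```

```text
(array([249.31158561, 200.0330829 ]), np.float64(1517.4000000000008)) [-0.00037143  0.00107811]
(array([321.26996805, 199.43290735]), np.float64(626.0)) [-0.00066319  0.00162072]Traceback (most recent call last):
  File "<string>", line 11, in <module>
    m=(i[250:285,300:340].max(2)<th).astype(np.uint8); n,l,s,c=cv2.connectedComponentsWithStats(m); k=1+np.argmax(s[1:,4]); print(th,s[k,4],c[k]+[300,250])
                                                                                                        ~~~~~~~~~^^^^^^^^^
    return _wrapfunc(a, 'argmax', axis=axis, out=out, **kwds)
    return bound(*args, **kwds)
ValueError: attempt to get argmax of an empty sequence
```

Emit:
play_rows(
  increments=[
    {"x":0,"y":0.001,"z":0.03,"ax":0,"ay":0,"az":0,"claw":-1},
    {"x":0,"y":0.001,"z":0.06,"ax":0,"ay":0,"az":0,"claw":-1},
    {"x":0,"y":0.001,"z":0.075,"ax":0,"ay":0,"az":0,"claw":-1},
    {"x":0,"y":0.001,"z":0.075,"ax":0,"ay":0,"az":0,"claw":-1},
    {"x":0,"y":0.001,"z":0.075,"ax":0,"ay":0,"az":0,"claw":-1},
  ],
)

```text
t: 7.88
position: [0.4646, 0.3687, 0.0464]
tcp_rot: [[-0.937, 0.35, 0.001], [0.35, 0.937, 0.0], [-0.001, 0.001, -1.0]]
wrist_force: [0.2, 0.2, -3.1]
width: 0.51
```

```bash
python3 -W ignore -c "
from lw import *
go([0.4641,0.3680,0.0364],1.2128)
z=status.sense()['position'][2]-.0014+.02; print(z)
for n,o in(('wrist',(0,.0)),('scene',(-.002,-.0023)),('side',(.0016,-.0019))): look('p2'+n,np.array([.5111,.3503])+o,2.7836,z,n)
a=np.array([.4384,.3159])
c=[cv2.resize(cv2.imread('pics/p2scene.png')[160:250,420:530],None,fx=4,fy=4,interpolation=2),cv2.resize(cv2.imread('pics/p2side.png')[80:170,240:330],None,fx=4,fy=4,interpolation=2)]
cv2.imwrite('pics/p2c.png',np.hstack(c))
"
```

```text
t 7.88 p [0.4646 0.3687 0.0464] jawaz 1.2128 d [ 0.0002 -0.0009  0.01  ] rv [0.0008 0.0007 0.    ] q [-0.36  0.77 -0.62  2.01  0.79  0.61 -0.31] F [ 0.2  0.2 -3.1] w 0.51
0.06497199909190322
[317.9 367.2] [320.  361.6] 58
[317.7 270.5] [320.6 272.9] 10
[208.6 367.3] [192.5 365.7] 305
p2wrist [0.5098 0.348 ] 2.7435 [4.8 2.3 5.6]
[483.3 216.9] [483.9 216.7] 107
[495.7 201.6] [496.4 201.3] 118
[461.6 203.8] [462.1 203.6] 92
p2scene [0.508  0.3492] 2.7825 [0.2 0.4 0.2]
[293.  114.3] [293.  114.2] 89
[276.  111.6] [269.1 110.1] 37
[287.  123.9] [286.9 123.5] 113
p2side [0.5046 0.3545] 2.8557 [ 9.9 14.5  4.6]
```

View pics/p2c.png

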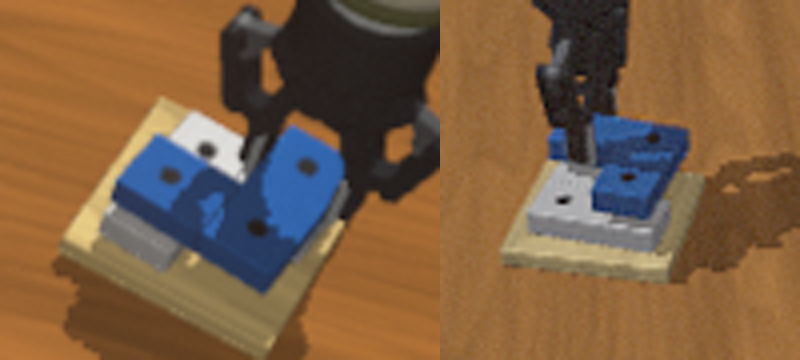

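View pics/p2wrist.png

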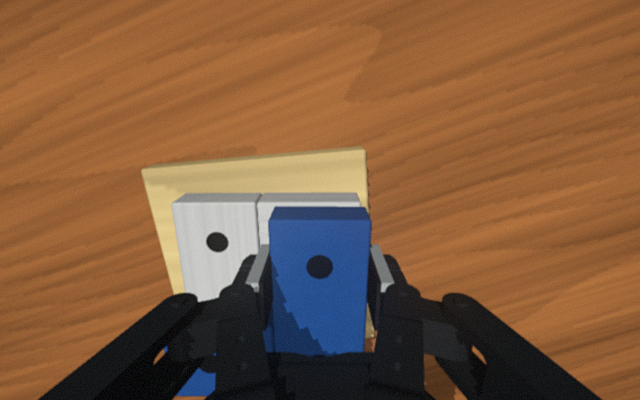

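```bash
python3 -W ignore -c "
from lw import *
P=viewer.camera_params('wrist')
im=cv2.imread('pics/p2wrist.png')
hs=cv2.cvtColor(im,cv2.COLOR_BGR2HSV)
sub=hs[252:284,302:338]; 
for th in(90,110,130):
    m=(sub[:,:,1]<th).astype(np.uint8); n,l,s,c=cv2.connectedComponentsWithStats(m); 
    if n>1:
        k=1+np.argmax(s[1:,4]); print(th,s[k],c[k]+[302,252], ray(P,c[k]+[302,252],.065)[:2])
d=dot(im,(217,242),9); print('alu elbow',d[0],ray(P,d[0],.035)[:2])
"
```

```text
90 [  6   4  24  16 177] [318.06214689 263.15819209] [0.45639958 0.37076776]
110 [  5   4  25  22 384] [319.19010417 266.16666667] [0.45799216 0.3707082 ]
130 [  5   4  25  22 435] [319.16551724 266.3816092 ] [0.45808977 0.3706598 ]
alu elbow [210.81791483 242.6020558 ] [0.43985568 0.31468361]
```

```bash
python3 -W ignore -c "
from lw import *
P=viewer.camera_params('wrist')
im=cv2.imread('pics/p2wrist.png')
sub=im[228:256,203:231].max(2)
for th in (60,90,120):
    m=(sub<th).astype(np.uint8); n,l,s,c=cv2.connectedComponentsWithStats(m);k=1+np.argmax(s[1:,4]);print(s[k],c[k]+[203,228],ray(P,c[k]+[203,228],.035)[:2], ray(P,c[k]+[203,228],.035)[:2]+.055*np.array([.3504,.9366]))
"
```

```text
[  4   5  20  18 285] [216.68070175 241.67719298] [0.44047794 0.31790664] [0.45974994 0.36941964]
[  4   5  21  19 317] [216.83596215 241.73501577] [0.44053849 0.31797018] [0.45981049 0.36948318]
[  3   4  22  20 337] [216.78635015 241.65875371] [0.44048819 0.31796513] [0.45976019 0.36947813]
```

Emit:
play_rows(
  increments=[
    {"x":-0.0012,"y":-0.0006,"z":0.003,"ax":0,"ay":0,"az":0,"claw":-1},
    {"x":-0.0012,"y":-0.0006,"z":0.006,"ax":0,"ay":0,"az":0,"claw":-1},
    {"x":-0.0012,"y":-0.0006,"z":0.0085,"ax":0,"ay":0,"az":0,"claw":-1},
    {"x":-0.0012,"y":-0.0006,"z":0.0095,"ax":0,"ay":0,"az":0,"claw":-1},
    {"x":-0.0012,"y":-0.0006,"z":0.01,"ax":0,"ay":0,"az":0,"claw":-1},
    {"x":-0.0012,"y":-0.0006,"z":0.01,"ax":0,"ay":0,"az":0,"claw":-1},
  ],
)

```text
t: 8.78
position: [0.4656, 0.3674, 0.0365]
tcp_rot: [[-0.937, 0.351, 0.001], [0.351, 0.937, 0.0], [-0.001, 0.001, -1.0]]
wrist_force: [-0.2, 0.0, -2.5]
width: 0.509
```

```bash
python3 -W ignore -c "
from lw import *
go([0.4656,0.3678,0.0364],1.2128)
for n,o in(('scene',(.5092,.3481)),('side',(.5129,.3485))): look('p3'+n,np.array(o),2.7836,.055,n)
im=viewer.camera('wrist')[:,:,::-1];cv2.imwrite('pics/p3w.png',im)
"
```

```text
t 8.78 p [0.4656 0.3674 0.0365] jawaz 1.2125 d [0.0002 0.0003 0.0001] rv [ 0.0007  0.0011 -0.0003] q [-0.37  0.79 -0.6   2.02  0.8   0.59 -0.32] F [-0.2  0.  -2.5] w 0.509
[482.2 219.5] [482.2 219.4] 117
[494.5 204.3] [494.5 204.2] 124
[460.7 206.5] [460.9 206.6] 91
p3scene [0.5089 0.3483] 2.7876 [0.2 0.1 0.3]
[293.2 117.1] [292.9 117.2] 53
[276.3 114.4] [274.  116.2] 25
[287.3 126.8] [286.9 126.3] 118
p3side [0.5085 0.3486] 2.8995 [3.6 3.7 5.2]
```

View pics/p3w.png

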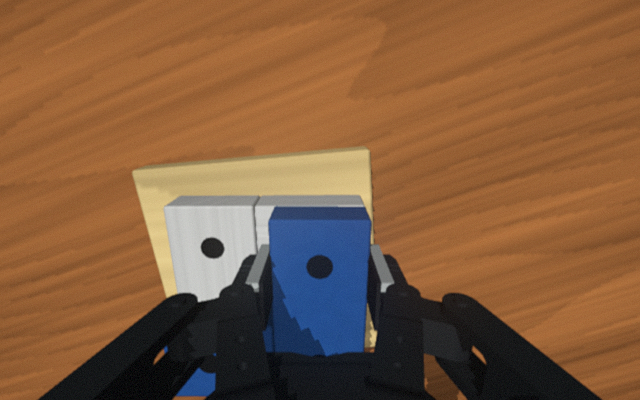

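Emit:
play_rows(
  increments=[
    {"x":0,"y":0,"z":0.001,"ax":0,"ay":0,"az":0,"claw":-1},
    {"x":0,"y":0,"z":0.0015,"ax":0,"ay":0,"az":0,"claw":-1},
    {"x":0,"y":0,"z":0.0015,"ax":0,"ay":0,"az":0,"claw":-1},
  ],
)

```text
t: 9.3
position: [0.4657, 0.3675, 0.0364]
tcp_rot: [[-0.937, 0.351, 0.003], [0.351, 0.937, 0.0], [-0.002, 0.001, -1.0]]
wrist_force: [-3.3, -4.4, 14.4]
width: 0.51
```

Emit:
play_rows(
  increments=[
    {"x":0,"y":0,"z":-0.0005,"ax":0,"ay":0,"az":0,"claw":-1},
    {"x":0,"y":0,"z":-0.0005,"ax":0,"ay":0,"az":0,"claw":0.1},
    {"x":0,"y":0,"z":-0.0005,"ax":0,"ay":0,"az":0,"claw":0.2},
    {"x":0,"y":0,"z":-0.0005,"ax":0,"ay":0,"az":0,"claw":0.4},
    {"x":0,"y":0,"z":-0.0005,"ax":0,"ay":0,"az":0,"claw":0.7},
    {"x":0,"y":0,"z":-0.0005,"ax":0,"ay":0,"az":0,"claw":1},
    {"x":0,"y":0,"z":-0.0005,"ax":0,"ay":0,"az":0,"claw":1},
    {"x":0,"y":0,"z":-0.02,"ax":0,"ay":0,"az":0,"claw":1},
    {"x":0,"y":0,"z":-0.06,"ax":0,"ay":0,"az":0,"claw":1},
    {"x":0,"y":0,"z":-0.12,"ax":0,"ay":0,"az":0,"claw":1},
    {"x":0,"y":0,"z":-0.18,"ax":0,"ay":0,"az":0,"claw":1},
    {"x":0,"y":0,"z":-0.18,"ax":0,"ay":0,"az":0,"claw":1},
  ],
)

```text
t: 10.8
position: [0.4662, 0.3695, 0.2224]
tcp_rot: [[-0.936, 0.351, 0.009], [0.351, 0.936, 0.006], [-0.006, 0.008, -1.0]]
wrist_force: [-0.0, -0.4, -0.8]
width: 1.002
```

```bash
python3 -W ignore -c "
from lw import *
go([0.558,-.17,0.25],.9498)
for n,o in(('wrist',(.5111,.35)),('scene',(.5092,.3481)),('side',(.5129,.3485))): look('p4'+n,np.array(o),2.7836,.055,n)
c=[cv2.resize(cv2.imread('pics/p4scene.png')[160:250,420:530],None,fx=3,fy=3,interpolation=2),cv2.resize(cv2.imread('pics/p4side.png')[80:170,230:330],None,fx=3,fy=3,interpolation=2)]
cv2.imwrite('pics/p4c.png',np.vstack([np.hstack(c+[np.zeros((270,10,3),np.uint8)]),cv2.imread('pics/p4wrist.png')[70:390,:]]))if 0 else cv2.imwrite('pics/p4c.png',np.hstack(c))
go([0.558,-.17,0.25],.9498)
"
```

```text
t 10.8 p [0.4662 0.3695 0.2224] jawaz 1.2126 d [-0.2754 -0.4728 -0.0298] rv [0.0092 0.0052 0.2627] q [-0.22  0.57 -0.82  1.89  0.53  0.91 -0.08] F [-0.  -0.4 -0.8] w 1.002
[316. 224.] [316.2 223.5] 2050
[315.8 173.9] [316.2 173.5] 1953
[264.7 224.2] [264.9 223.6] 1892
p4wrist [0.5107 0.3504] 2.7799 [0. 0. 0.]
[482.2 219.5] [482.3 219.4] 95
[494.5 204.3] [494.5 204.2] 109
[460.7 206.5] [460.6 206.4] 102
p4scene [0.5089 0.3481] 2.7841 [0.1 0.  0.1]
[293.2 117.1] [293.1 117.1] 137
[276.3 114.4] [276.4 114.5] 129
[287.3 126.8] [287.1 126.8] 120
p4side [0.5127 0.3482] 2.7807 [0.5 0.5 0.2]
t 10.95 p [0.4651 0.3668 0.2168] jawaz 1.2123 d [-0.2755 -0.4701 -0.0328] rv [0.0011 0.0027 0.2625] q [-0.22  0.57 -0.82  1.89  0.53  0.9  -0.08] F [-0.8 -0.2 -0.6] w 1.0
```

View pics/p4c.png

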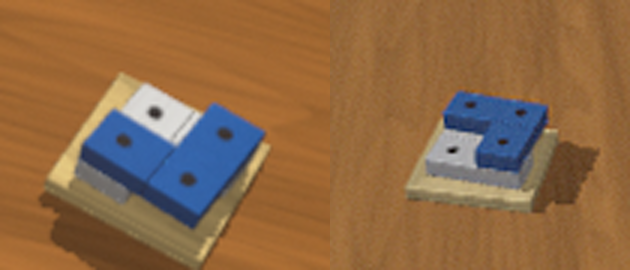

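View pics/p4wrist.png

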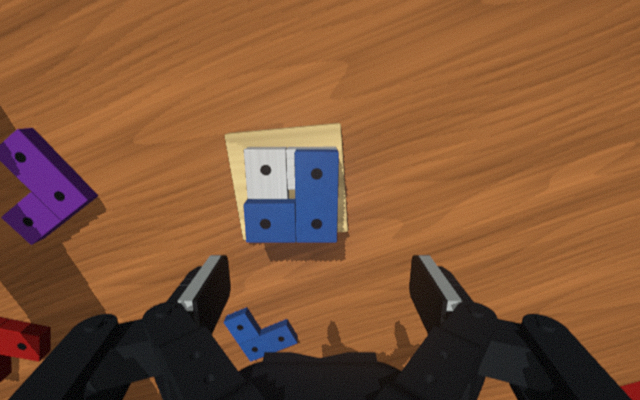

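Emit:
play_rows(
  increments=[
    {"x":-0.02,"y":-0.035,"z":-0.02,"ax":0,"ay":0,"az":0.03,"claw":1},
    {"x":-0.05,"y":-0.085,"z":-0.03,"ax":0,"ay":0,"az":0.06,"claw":1},
    {"x":-0.08,"y":-0.136,"z":-0.033,"ax":0,"ay":0,"az":0.09,"claw":1},
    {"x":-0.11,"y":-0.188,"z":-0.033,"ax":0,"ay":0,"az":0.12,"claw":1},
    {"x":-0.14,"y":-0.239,"z":-0.033,"ax":0,"ay":0,"az":0.15,"claw":1},
    {"x":-0.17,"y":-0.29,"z":-0.033,"ax":0,"ay":0,"az":0.18,"claw":1},
    {"x":-0.2,"y":-0.341,"z":-0.033,"ax":0,"ay":0,"az":0.2,"claw":1},
    {"x":-0.23,"y":-0.392,"z":-0.033,"ax":0,"ay":0,"az":0.23,"claw":1},
    {"x":-0.255,"y":-0.435,"z":-0.033,"ax":0,"ay":0,"az":0.25,"claw":1},
    {"x":-0.275,"y":-0.47,"z":-0.033,"ax":0,"ay":0,"az":0.262,"claw":1},
    {"x":-0.275,"y":-0.47,"z":-0.033,"ax":0,"ay":0,"az":0.262,"claw":1},
    {"x":-0.275,"y":-0.47,"z":-0.033,"ax":0,"ay":0,"az":0.262,"claw":1},
  ],
)

```text
t: 12.45
position: [0.557, -0.1689, 0.2493]
tcp_rot: [[-0.814, 0.581, 0.001], [0.581, 0.814, 0.001], [-0.0, 0.002, -1.0]]
wrist_force: [0.1, -0.4, 0.6]
width: 1.0
```

```bash
python3 -W ignore -c "
from lw import *
go([0.5587,-.168,0.03],.9498)
look('r1',np.array([.518,-.139]),-.621,.02)
look('r1s',np.array([.5165,-.1409]),-.621,.02,'scene')
look('r1d',np.array([.5198,-.1403]),-.621,.02,'side')
go([0.5587,-.168,0.03],.9498)
"
```

```text
t 12.45 p [ 0.557  -0.1689  0.2493] jawaz 0.9511 d [-0.0009  0.0014  0.2193] rv [0.0015 0.0003 0.0013] q [ 0.74  0.51 -0.78  1.88  0.44  0.93  0.7 ] F [ 0.1 -0.4  0.6] w 1.0
[320.9 126.9] [321.5 126.7] 700
[320.8 173. ] [321.3 172.8] 663
[368. 127.] [368.5 127. ] 805
r1 [ 0.5182 -0.1383] -0.6241 [0.1 0.1 0.1]
[277.8 174.3] [277.9 174.5] 23
[258.3 184.3] [258.1 184.2] 31
[289.9 188.8] [289.9 189. ] 38
r1s [ 0.5167 -0.1408] -0.6268 [0.2 0.4 0.3]
[304.2 248. ] [304.  247.8] 77
[325.3 258. ] [325.  257.8] 87
[316.9 232.3] [317.1 232.3] 91
r1d [ 0.5196 -0.1396] -0.6301 [0.3 0.5 0.4]
t 12.6 p [ 0.5574 -0.1682  0.2501] jawaz 0.9527 d [-0.0005  0.0006  0.2201] rv [0.0016 0.0019 0.0029] q [ 0.74  0.51 -0.78  1.88  0.44  0.93  0.7 ] F [ 0.1 -0.7 -0.7] w 1.004
```

View pics/r1.png

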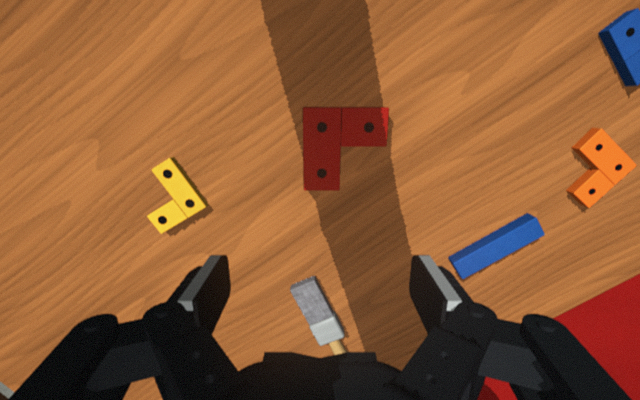

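Emit:
play_rows(
  increments=[
    {"x":-0.001,"y":0.001,"z":0.04,"ax":0.002,"ay":0.002,"az":0.006,"claw":1},
    {"x":-0.001,"y":0.001,"z":0.09,"ax":0.002,"ay":0.002,"az":0.006,"claw":1},
    {"x":-0.001,"y":0.001,"z":0.14,"ax":0.002,"ay":0.002,"az":0.006,"claw":1},
    {"x":-0.001,"y":0.001,"z":0.18,"ax":0.002,"ay":0.002,"az":0.006,"claw":1},
    {"x":-0.001,"y":0.001,"z":0.21,"ax":0.002,"ay":0.002,"az":0.006,"claw":1},
    {"x":-0.001,"y":0.001,"z":0.22,"ax":0.002,"ay":0.002,"az":0.006,"claw":1},
    {"x":-0.001,"y":0.001,"z":0.22,"ax":0.002,"ay":0.002,"az":0.006,"claw":1},
    {"x":-0.001,"y":0.001,"z":0.22,"ax":0.002,"ay":0.002,"az":0.006,"claw":1},
  ],
)

```text
t: 13.6
position: [0.5601, -0.1678, 0.0313]
tcp_rot: [[-0.812, 0.584, 0.001], [0.584, 0.812, -0.001], [-0.002, 0.0, -1.0]]
wrist_force: [0.3, 0.3, 0.5]
width: 1.0
```

```bash
python3 -W ignore -c "
from lw import *
go([0.5588,-.1678,0.0014],.947)
"
```

```text
t 13.6 p [ 0.5601 -0.1678  0.0313] jawaz 0.9469 d [ 0.0011 -0.0008  0.0299] rv [ 0.0003  0.0016 -0.0001] q [ 0.54  0.77 -0.53  2.04  0.76  0.53  0.4 ] F [0.3 0.3 0.5] w 1.0
```

Emit:
play_rows(
  increments=[
    {"x":0.001,"y":-0.001,"z":0.015,"ax":0,"ay":0.0015,"az":0,"claw":1},
    {"x":0.001,"y":-0.001,"z":0.03,"ax":0,"ay":0.0015,"az":0,"claw":1},
    {"x":0.001,"y":-0.001,"z":0.03,"ax":0,"ay":0.0015,"az":0,"claw":1},
    {"x":0.001,"y":-0.001,"z":0.03,"ax":0,"ay":0.0015,"az":0,"claw":0.2},
    {"x":0.001,"y":-0.001,"z":0.03,"ax":0,"ay":0.0015,"az":0,"claw":-0.2},
    {"x":0.001,"y":-0.001,"z":0.03,"ax":0,"ay":0.0015,"az":0,"claw":-0.6},
    {"x":0.001,"y":-0.001,"z":0.03,"ax":0,"ay":0.0015,"az":0,"claw":-1},
    {"x":0.001,"y":-0.001,"z":0.03,"ax":0,"ay":0.0015,"az":0,"claw":-1},
    {"x":0.001,"y":-0.001,"z":0.03,"ax":0,"ay":0.0015,"az":0,"claw":-1},
    {"x":0.001,"y":-0.001,"z":0.03,"ax":0,"ay":0.0015,"az":0,"claw":-1},
  ],
)

```text
t: 14.85
position: [0.5591, -0.168, 0.0019]
tcp_rot: [[-0.812, 0.584, 0.001], [0.584, 0.812, 0.0], [-0.001, 0.001, -1.0]]
wrist_force: [-0.5, -0.2, 6.2]
width: 0.508
```

```bash
python3 -W ignore -c "
from lw import *
go([0.5588,-.1678,0.13],.947)
"
```

```text
t 14.85 p [ 0.5591 -0.168   0.0019] jawaz 0.9469 d [ 3.000e-04  1.000e-04 -1.281e-01] rv [ 0.0007  0.0009 -0.0001] q [ 0.51  0.81 -0.48  2.05  0.81  0.48  0.36] F [-0.5 -0.2  6.2] w 0.508
```

Emit:
play_rows(
  increments=[
    {"x":0,"y":0,"z":-0.02,"ax":0,"ay":0,"az":0,"claw":-1},
    {"x":0,"y":0,"z":-0.06,"ax":0,"ay":0,"az":0,"claw":-1},
    {"x":0.015,"y":0.015,"z":-0.1,"ax":0,"ay":0,"az":-0.01,"claw":-1},
    {"x":0.045,"y":0.046,"z":-0.13,"ax":0,"ay":0,"az":-0.03,"claw":-1},
    {"x":0.082,"y":0.083,"z":-0.138,"ax":0,"ay":0,"az":-0.06,"claw":-1},
    {"x":0.12,"y":0.122,"z":-0.138,"ax":0,"ay":0,"az":-0.09,"claw":-1},
    {"x":0.158,"y":0.161,"z":-0.138,"ax":0,"ay":0,"az":-0.12,"claw":-1},
    {"x":0.196,"y":0.2,"z":-0.138,"ax":0,"ay":0,"az":-0.15,"claw":-1},
    {"x":0.234,"y":0.239,"z":-0.138,"ax":0,"ay":0,"az":-0.18,"claw":-1},
    {"x":0.27,"y":0.276,"z":-0.138,"ax":0,"ay":0,"az":-0.21,"claw":-1},
    {"x":0.305,"y":0.311,"z":-0.138,"ax":0,"ay":0,"az":-0.245,"claw":-1},
    {"x":0.331,"y":0.338,"z":-0.138,"ax":0,"ay":0,"az":-0.265,"claw":-1},
  ],
)

```text
t: 16.35
position: [0.4867, 0.3015, 0.1395]
tcp_rot: [[-0.937, 0.349, 0.0], [0.349, 0.937, -0.0], [-0.0, 0.0, -1.0]]
wrist_force: [-0.3, -1.0, -4.7]
width: 0.508
```

```bash
python3 -W ignore -c "
from lw import *
go([0.4875,.3003,0.075],1.2119)
"
```

```text
t 16.35 p [0.4867 0.3015 0.1395] jawaz 1.2144 d [-0.0011 -0.0009  0.0645] rv [0.     0.0004 0.0025] q [-0.17  0.63 -0.71  2.    0.62  0.73 -0.06] F [-0.3 -1.  -4.7] w 0.508
```

Emit:
play_rows(
  increments=[
    {"x":-0.001,"y":-0.001,"z":0.02,"ax":0,"ay":0,"az":0.0025,"claw":-1},
    {"x":-0.001,"y":-0.001,"z":0.045,"ax":0,"ay":0,"az":0.0025,"claw":-1},
    {"x":-0.001,"y":-0.001,"z":0.065,"ax":0,"ay":0,"az":0.0025,"claw":-1},
    {"x":-0.001,"y":-0.001,"z":0.07,"ax":0,"ay":0,"az":0.0025,"claw":-1},
    {"x":-0.001,"y":-0.001,"z":0.07,"ax":0,"ay":0,"az":0.0025,"claw":-1},
    {"x":-0.001,"y":-0.001,"z":0.07,"ax":0,"ay":0,"az":0.0025,"claw":-1},
  ],
)

```text
t: 17.1
position: [0.4878, 0.3004, 0.0702]
tcp_rot: [[-0.936, 0.352, 0.001], [0.352, 0.936, 0.001], [-0.001, 0.001, -1.0]]
wrist_force: [-1.0, -0.3, -4.5]
width: 0.511
```

```bash
python3 -W ignore -c "
from lw import *
go([0.4875,.3003,0.0569],1.2119)
z=status.sense()['position'][2]-.0019+.02; print(z)
for n,o in(('wrist',(.4404,.3180)),('scene',(.4384,.3159)),('side',(.4421,.3163))): look('q1'+n,np.array(o),-.3589,z,n)
c=[cv2.resize(cv2.imread('pics/q1scene.png')[150:240,420:530],None,fx=4,fy=4,interpolation=2),cv2.resize(cv2.imread('pics/q1side.png')[70:160,240:330],None,fx=4,fy=4,interpolation=2)]
cv2.imwrite('pics/q1c.png',np.hstack(c))
"
```

```text
t 17.1 p [0.4878 0.3004 0.0702] jawaz 1.2115 d [ 0.0002 -0.0002  0.0133] rv [ 0.0009  0.001  -0.0004] q [-0.24  0.72 -0.62  2.05  0.74  0.6  -0.16] F [-1.  -0.3 -4.5] w 0.511
0.08828871743885268
[319.4 171. ] [319.4 171. ] 0
[319.5 288.1] [313.7 285.6] 4
[454.4 170.9] [456.5 175.7] 5
q1wrist [0.4399 0.3187] -0.4124 [0.9 0.6 0.7]
[476.7 182.8] [476.7 182.8] 0
[463.9 197.5] [463.8 197.4] 12
[498.5 195.3] [496.9 193.1] 0
q1scene [0.4372 0.3131] -0.3044 [3.1 0.4 2.7]
[269.  114.3] [269.  114.3] 51
[286.6 117.1] [284.2 112.8] 6
[275.5 104.9] [278. 109.] 13
q1side [0.444  0.3129] -0.2259 [ 3.6 22.7 26.3]
```

View pics/q1c.png

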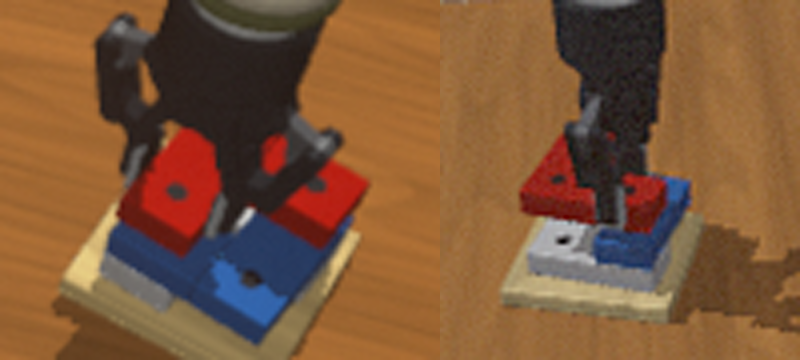

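View pics/q1wrist.png

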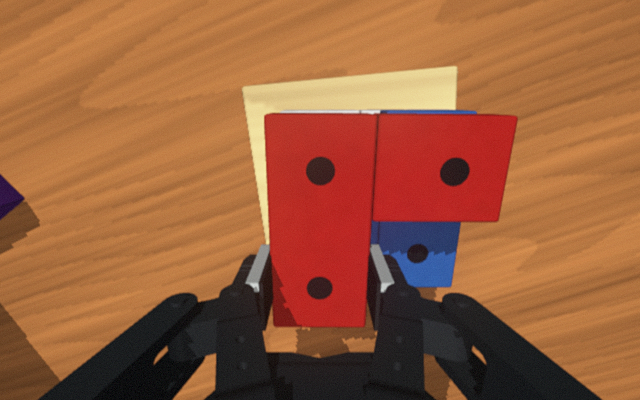

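```bash
cat > rd.py <<'E'
from lw import *
def red(f,cam,e,th,z,P=None,r=None):
    P=P or viewer.camera_params(cam); im=cv2.imread(f); g=im[:,:,2].astype(float); r=r or (14 if cam=='wrist' else 3)
    x=np.array([np.cos(th),np.sin(th)]);y=np.array([-x[1],x[0]])
    for nm,a in(('e',e),('x',e+.055*x),('y',e+.055*y)):
        u=proj(P,[*a,z]); d=dot(im,u,r,g); w=ray(P,d[0],z)[:2]; print(cam,nm,np.round(u,1),np.round(d[0],1),int(d[1]),'off mm',np.round((w-a)*1e3,1))
E
python3 -W ignore -c "
from rd import *
z=.0883
for n,o in(('wrist',(.4404,.3180)),('scene',(.4384,.3159)),('side',(.4421,.3163))): red('pics/q1%s.png'%n,n,np.array(o),-.3589,z)
"
```

```text
wrist e [319.7 171.1] [319.7 171.1] 0 off mm [0. 0.]
wrist x [319.7 288.2] [319.1 287.8] 6516 off mm [-0.3 -0.2]
wrist y [454.7 170.9] [458.1 170.7] 11070 off mm [0.4 1.3]
scene e [476.7 182.8] [476.7 182.8] 0 off mm [0. 0.]
scene x [463.9 197.5] [463.7 197.5] 763 off mm [ 0.1 -0.3]
scene y [498.5 195.3] [495.5 192.8] 0 off mm [-4.9 -7.3]
side e [269.  114.3] [269.  114.4] 346 off mm [ 0.2 -0.7]
side x [286.6 117.1] [282.9 114.5] 0 off mm [-10.6  14.9]
side y [275.5 104.9] [273.2 108.2] 135 off mm [ -7.  -18.3]
```

Emit:
play_rows(
  increments=[
    {"x":0,"y":0,"z":0.005,"ax":0,"ay":0,"az":0,"claw":-1},
    {"x":0,"y":0,"z":0.01,"ax":0,"ay":0,"az":0,"claw":-1},
    {"x":0,"y":0,"z":0.0125,"ax":0,"ay":0,"az":0,"claw":-1},
    {"x":0,"y":0,"z":0.0133,"ax":0,"ay":0,"az":0,"claw":-1},
    {"x":0,"y":0,"z":0.014,"ax":0,"ay":0,"az":0,"claw":-1},
    {"x":0,"y":0,"z":0.014,"ax":0,"ay":0,"az":0,"claw":-1},
  ],
)

```text
t: 18.0
position: [0.4876, 0.3002, 0.0569]
tcp_rot: [[-0.936, 0.352, 0.002], [0.352, 0.936, -0.0], [-0.002, 0.001, -1.0]]
wrist_force: [-2.7, -3.2, 7.7]
width: 0.509
```

Emit:
play_rows(
  increments=[
    {"x":0,"y":0,"z":0,"ax":0,"ay":0,"az":0,"claw":0.1},
    {"x":0,"y":0,"z":0,"ax":0,"ay":0,"az":0,"claw":0.2},
    {"x":0,"y":0,"z":0,"ax":0,"ay":0,"az":0,"claw":0.4},
    {"x":0,"y":0,"z":0,"ax":0,"ay":0,"az":0,"claw":0.7},
    {"x":0,"y":0,"z":0,"ax":0,"ay":0,"az":0,"claw":1},
    {"x":0,"y":0,"z":0,"ax":0,"ay":0,"az":0,"claw":1},
    {"x":0,"y":0,"z":-0.02,"ax":0,"ay":0,"az":0,"claw":1},
    {"x":0,"y":0,"z":-0.06,"ax":0,"ay":0,"az":0,"claw":1},
    {"x":0,"y":0,"z":-0.12,"ax":0,"ay":0,"az":0,"claw":1},
    {"x":0,"y":0,"z":-0.18,"ax":0,"ay":0,"az":0,"claw":1},
    {"x":0,"y":0,"z":-0.18,"ax":0,"ay":0,"az":0,"claw":1},
    {"x":0,"y":0,"z":-0.18,"ax":0,"ay":0,"az":0,"claw":1},
  ],
)

```text
t: 19.5
position: [0.4872, 0.2997, 0.2378]
tcp_rot: [[-0.936, 0.352, 0.003], [0.352, 0.936, -0.0], [-0.003, 0.001, -1.0]]
wrist_force: [0.4, -0.1, -0.6]
width: 0.999
```

```bash
python3 -W ignore -c "
from rd import *
go([0.4875,.3003,0.25],1.2119)
for n,o in(('wrist',(.4404,.3180)),('scene',(.4384,.3159)),('side',(.4421,.3163))):
    P=viewer.camera_params(n); cv2.imwrite('pics/f1%s.png'%n,viewer.camera(n)[:,:,::-1]); red('pics/f1%s.png'%n,n,np.array(o),-.3589,.075,P,7 if n=='wrist' else 3)
    e=np.array(o)+[.0708,.0322]; im=cv2.imread('pics/f1%s.png'%n); u=proj(P,[*e,.055]); d=dot(im,u,7 if n=='wrist' else 3); print('blue elbow',np.round((ray(P,d[0],.055)[:2]-e)*1e3,1),int(d[1]))
c=[cv2.resize(cv2.imread('pics/f1scene.png')[150:240,420:530],None,fx=4,fy=4,interpolation=2),cv2.resize(cv2.imread('pics/f1side.png')[70:160,240:330],None,fx=4,fy=4,interpolation=2)]
cv2.imwrite('pics/f1c.png',np.hstack(c))
"
```

```text
t 19.5 p [0.4872 0.2997 0.2378] jawaz 1.2113 d [-0.0002  0.0007 -0.0122] rv [ 0.0009  0.0029 -0.0006] q [-0.09  0.52 -0.82  1.92  0.48  0.91  0.07] F [ 0.4 -0.1 -0.6] w 0.999
wrist e [320.2 130.8] [320.2 130.7] 2236 off mm [-0.1  0. ]
wrist x [320.2 186. ] [319.8 185.8] 5122 off mm [-0.3 -0.3]
wrist y [377.2 130.7] [377.2 131.1] 2896 off mm [ 0.3 -0.1]
blue elbow [-0.5  0.1] 1814
scene e [475.3 186.5] [475.2 186.6] 649 off mm [ 0.4 -0.2]
scene x [462.6 201.2] [462.4 201.2] 702 off mm [ 0.2 -0.5]
scene y [496.9 199. ] [496.7 199.1] 783 off mm [ 0.5 -0.4]
blue elbow [-0.4 -0.1] 117
side e [269.3 118.2] [269.4 118.2] 365 off mm [ 0.2 -0.4]
side x [286.9 121. ] [287.  121.1] 380 off mm [ 0.2 -0.6]
side y [275.8 108.7] [276.  108.8] 360 off mm [ 0.6 -0.2]
blue elbow [-0.9  0.5] 61
```

View pics/f1c.png

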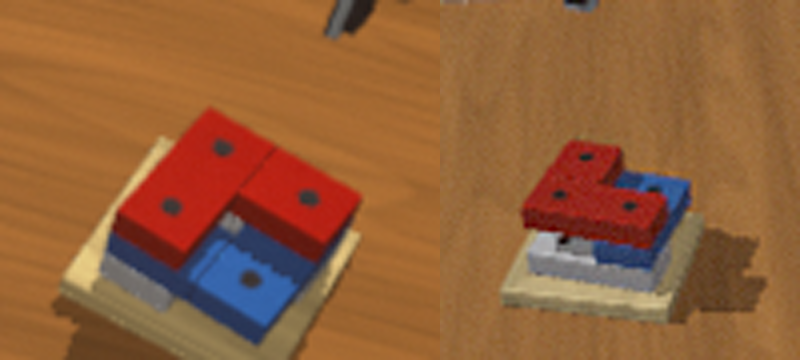

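View pics/f1wrist.png

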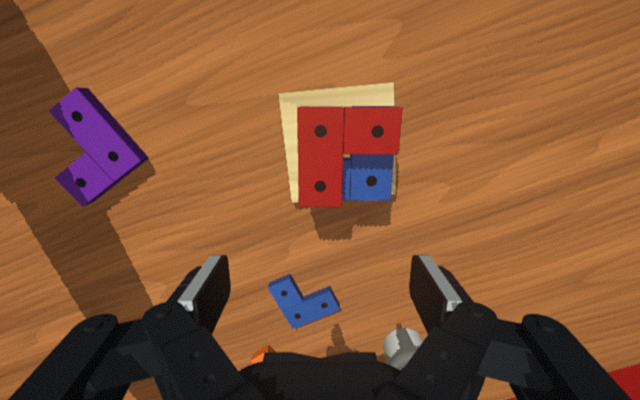

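View pics/f1scene.png

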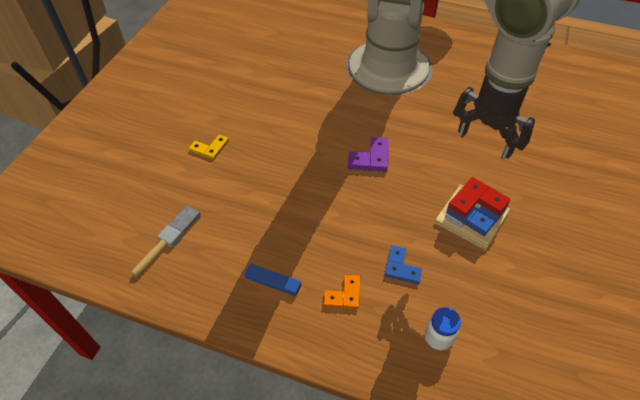

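The pile is square: red dots at scene pixels (475,187), (462,201) and (497,199), blue elbow under the red's open corner, and the gripper clear above. The aluminium elbow hole is still at about (270,130) in the side view, and the yellow L hasn't moved, near (209,147) in the scene view.

```bash
python3 -c "
from plant import ticket
print(ticket.close_job())"
```

```text
the job is handed in; nothing more can be done
None
```

The pile is built and handed in at about 20 s of the 64 s allowed. The large blue L lies reversed on the aluminium plate, and the large red L lies on top, turned the same way as the aluminium one.

**Last checks:**
- **Red and blue:** measured after release with the gripper clear. In all three cameras the red plate's holes were within about 0.6 mm of target. The blue elbow was within about 0.5 mm in the wrist and scene views, and about 1 mm in the side view, where its hole was faint.
- **Aluminium and yellow:** by eye, the aluminium plate's elbow hole was where it started (within about half a pixel in the side view), and the yellow L looked untouched. I did not re-measure either one.
- **Forces:** the highest wrist force I read was about 15 N, when the blue plate touched down.

**Disagreements and failures:**
- **Camera offset:** the scene and side cameras differed by about 3.5 mm in x, and the wrist camera by about 2 mm in y. I placed both plates by comparing positions within each camera, where these offsets cancel.
- **Blue placement:** just before I set the blue plate down, the wrist and scene views asked for a shift of 1.6–2.1 mm and the side view for none. I moved it about 1.4 mm.
- **Refused call:** the first move call was refused, and nothing moved. It went through once I gave all seven fields in each row.

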